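Fit the matching mixing head on the batter mixer's splined shaft and hold it down

TASK

The batter mixer's drive base stands on the counter with its four-winged shaft bare, and three mixing heads stand beside it. Pick up the one head whose bore matches the shaft, turn it so that its slots meet the wings and slide it down fully home against the sprung collar, then keep it pressed there: finish while still holding it down, because the spring lifts it as soon as you let go. Leave the other two heads, the battery and the spice jar where they are.

Things in the scene. Friction and masses are not known exactly. Their poses are not given: they have to be found in the camera images.
- paddle: matching head: aluminium, 36 mm square hub 60 mm tall, upright; two pitched blades on its +x and -x sides (27 mm high, reaching 41 mm from the axis). Through bore: crossed slots 8.4 mm wide, 24.4 mm long along its x and y; meshes every quarter turn. Origin on the axis at the underside, z up, x and y square to the flats. 0.14-0.28 kg; grip a pair of parallel flats above the blades.
- loop_beater: a head that does not fit: same aluminium hub (36 mm square, 60 mm tall), a single straight slot 8.4 x 24.4 mm along its x as bore, two wire loops reaching 40 mm from the axis on +x and -x. Origin on the axis at the underside. Leave it.
- disc: a head that does not fit: same aluminium hub, but a small cross bore (slots 4.4 mm wide, 14.4 mm long) and a round flat disc of 76 mm diameter, 6 mm thick, at its foot. Origin on the axis at the underside. Leave it.
- mixer: the mixer's fixed white drive base: round, 110 mm across, 45 mm high. Origin at the centre of its underside. On it a steel disc (60 mm across, 8 mm thick, top 53 mm above the counter) carries the upright splined shaft. Disc and shaft turn together about the vertical, but stiffly (0.15 N m): they stay put while a head is tried on lightly.
- shaft (a point): point on the shaft's axis at the disc's top face, 53 mm above the counter: the head's underside lies here when home. Turns with the shaft: z up, x and y along the wings. Four steel wings in a cross, 22 mm tip to tip, 6 mm thick, to 30 mm above this point; tapered ends (19 x 4.5 mm) to 34 mm; round pilot pin 8.4 mm across to 43 mm. Wings have 1.2 mm play per face.
- collar (a joint): travel in m of the black sprung collar (34 mm diameter) round the foot of the shaft: 0 = up, its top 8 mm above the disc; 0.008 = pushed flush with the disc, head fully home. The spring pushes up with 5 N at 0 and 9 N at 0.008, more than a head's weight.
- battery: a small battery, 15 x 50 x 15 mm, lying on the counter among the heads. Origin at the centre of its underside. Leave it.
- chilli_jar: a spice jar with a dark lid, 44 mm diameter, 105 mm tall, standing on the counter at the right. Origin at the centre of its underside. Leave it.
Mind the look-alikes: they are no part of the job. Leave any purple or red look-alike of the paddle alone. Leave any brown or turquoise look-alike of the mixer alone.

How it is judged:
On the way, in this order (a step that is already met when the one before it is completed fails the run):
1. the matching head is lifted clear of the counter (height (world z) of paddle above 0.08 m and contact force between the fingers and paddle above 1 N), for 0.1 s.
2. the head is on the shaft with its slots meshed over the wings (horizontal distance between paddle and shaft below 0.0035 m and angle between paddle's own z axis and vertical below 0.08 rad and z of paddle in the frame of shaft below 0.024 m), for 0.05 s.
At the end, for the whole second after the job is handed in: The matching head is upright (within 0.08 rad) on the shaft, axis within 3.5 mm, slots on the wings, its underside within 2 mm of the steel disc and the sprung collar pushed down by more than 6 mm, at rest, while the fingers still hold it down (horizontal distance between paddle and shaft below 0.0035 m and angle between paddle's own z axis and vertical below 0.08 rad and z of paddle in the frame of shaft below 0.002 m and value of joint collar above 0.006 m and (angle between the x axis of paddle and the x axis of shaft, either way round below 0.2 rad or angle between the x axis of paddle and the y axis of shaft, either way round below 0.2 rad) and contact force between the fingers and paddle above 2 N and linear speed of paddle below 0.02 m/s); the arm keeps its last pose, push and grip.
It fails at once if the loop beater is moved by more than 30 mm (distance of loop_beater from where it was at the start of the episode above 0.03 m).
It fails at once if the disc head is moved by more than 30 mm (distance of disc from where it was at the start of the episode above 0.03 m).
It fails at once if the battery is moved by more than 30 mm (distance of battery from where it was at the start of the episode above 0.03 m).
It fails at once if the spice jar is moved by more than 30 mm (distance of chilli_jar from where it was at the start of the episode above 0.03 m).
It also fails if it takes over 35 s, if anything falls off the work surface, if the arm or the gripper's body presses on something with over 40 N, if the wrist force passes 120 N, or if a joint passes its speed limit or range.

ROBOT

A 6-joint arm with a two-finger parallel gripper is mounted at the origin on a cart in front of the work surface, level with it; the furniture and walls round the work are solid. World frame = base frame: x ahead of the robot, y to its left, z up, the work surface at z = 0. Lengths are in m, angles in rad, forces in N, time in s.
With the tool pointing down it reaches from about 0.325 to 0.775 m from the base axis. Payload 5.5 kg.
Tool frame: the origin (TCP) lies at the centre of the arm's flange, where the gripper is bolted on; the fingertips stand 173 mm ahead of it and the grasp point (between the pads) lies 155 mm ahead of it; z points along the fingers, y is the line along which they close (so a half turn about z gives the same grasp; the last joint's range is limited). The gripper opens to 85 mm and grips with 20 to 120 N. Pads are 22 mm wide; open, the fingers measure 114 mm over their backs; the gripper's body (76 mm by 85 mm) begins 54 mm behind the grasp point. The pads swing forward as they close: fully open they stand 13 mm farther back than shut.
Start: joints at [1.083, 0.091, 1.231, -0, 1.82, -0.057], TCP at [0.251, 0.545, 0.405] pointing down, gripper open.
Joint ranges: [-2.87, 2.87], [-0.86, 2.18], [0.17, 2.46], [-1.51, 4.65], [0.06, 2.69], [-2.65, 2.65]. Speed limits (rad/s): [2.57, 2.57, 3.01, 3.14, 3.14, 3.14].

INTERFACE

Orientations are given as a unit quaternion [w, x, y, z].
In Python, from rig import * gives the robot as it stands.
- The arm moves only by the tool carry_out, never from a script. Its argument "steps" is text: rows parted by semicolons, each of 7 numbers parted by spaces: the turn, a rotation vector about the tool's x, y, z in rad, then the shift along the tool's x, y, z in mm, then the opening, from 0 (shut) to 1 (fully open). In form: wx wy wz tx ty tz fingers; .... A call has 1 to 10 rows; each row is the pose to reach, as a shift and turn from the pose commanded when the call began, along the tool's axes at that moment; what a row does not reach only later rows make up. A row lasts 1/12 s, in which the tool goes at most 41.7 mm and 7.16 degrees, less where a joint would pass 70% of its speed; a pose out of reach is approached as far as the arm can. A call with a gripper value outside its range is refused whole. The fingers move at their own pace and stop on an object; "grip_force" is the grip in N (left out, the last holds). Time passes only in rows, so rows that repeat a pose let the fingers close. It gives the time, the measured TCP pose, the force, the opening and the grip force at its end, in the units of the state.
- observe(): the state, without advancing time (a new reading comes with each control period).
- grab_frame(name): name is "scene" or "side" or "wrist"; returns a dict with "img" (400x640x3 uint8, red, green, blue), "range_z" (400x640 float32, m along the optical axis (not along the pixel's ray), 0 where there is no reading), "vfov" (degrees; the focal length in pixels is half the picture's height over the tangent of half this angle, whatever the lens; pixels are square), "cx", "cy" (the principal point, pixels), "R" (3x3) and "t" (3): a world point X has camera coordinates R X + t. Camera axes: x right, y down, z forward; pixel columns grow to the right and rows downward; lengths in m; the calibration is good to about 2 mm. A picture is of the moment at which its call begins.
- close_job(): hands the job in; it is judged then, once.
The state is a dict: "time": time; "joints": joint angles; "joint_velocities": joint speeds; "effort": joint torques, N m; "eef_pos": TCP position; "eef_rot": TCP orientation; "force": force on the tool from outside, world axes, zero at the start; "wrist_torque": the same for the moment, N m; "grip_width": opening from 0.0 (shut) to 1.0 (fully open); "grasp_force": force on a finger pad.
Only numpy, scipy, OpenCV 4.12 (cv2) and the standard library are available. Lean on these libraries where they do the work, as an engineer would, in place of code of your own. Each camera call takes 0.05 s, during which the arm holds its last target. There are 200 camera calls.

## Working session

There is one attempt and no reset: what is moved stays moved. The work goes in short steps, Python scripts to look and compute and a tool call to move; the robot and the scene stay as the last step left them, time stands still between calls to the robot, and variables do not carry over. Pictures are saved under pics/ and viewed, at most 10 in all, crops included, and the job is handed in when it is done.

Besides the shell and the picture viewer there is one more tool, called as a command line: name --argument value ..., lists and objects as JSON in quotes. carry_out: Moves the arm, as the interface text tells. Its arguments: {"type":"object","properties":{"steps":{"type":"string"},"grip_force":{"type":"number"}},"required":["steps"]}

```bash
mkdir -p pics; cat > h.py <<'E'
from rig import *
import numpy as np, cv2, pickle
def fr(n):
    f=grab_frame(n); pickle.dump(f,open(f'{n}.pkl','wb')); return f
def pts(f):
    h,w=f['range_z'].shape; F=h/2/np.tan(np.radians(f['vfov'])/2)
    u,v=np.meshgrid(np.arange(w),np.arange(h)); z=f['range_z']
    P=np.stack([(u-f['cx'])/F*z,(v-f['cy'])/F*z,z],-1)
    return (P-np.array(f['t']))@np.array(f['R'])
E
python3 - <<'E'
from h import *
a=fr('scene');b=fr('side')
cv2.imwrite('pics/a.png',a['img'][:,:,::-1]);cv2.imwrite('pics/b.png',b['img'][:,:,::-1])
print(observe())
for f in(a,b): print(f['vfov'],f['R'],f['t'],(f['range_z']>0).mean())
E
```

```text
{'time': 0.1, 'joints': array([ 1.08330782e+00,  9.18026343e-02,  1.23179102e+00,  1.12408883e-06,
        1.81978598e+00, -5.66744251e-02]), 'joint_velocities': array([ 2.23456093e-03, -2.26755581e-03, -3.83412369e-03, -9.58267986e-04,
       -2.69154466e-05, -1.22724978e-04]), 'effort': array([ 2.75288374e-03, -4.60215425e+01, -4.19221079e+01, -7.63210073e-05,
        1.06045534e-02, -4.90025582e-05]), 'eef_pos': array([0.25057989, 0.54523042, 0.40363781]), 'eef_rot': array([-2.40638941e-04,  2.13744861e-01,  9.76889112e-01, -8.60476758e-04]), 'force': array([-0.45249371, -0.7026785 , -0.75139384]), 'wrist_torque': array([-0.01608822, -0.02467849, -0.02063336]), 'grasp_force': 0.0, 'grip_width': 0.9982560477644442}
54.624983247778275 [[ 0.71573389 -0.69826846  0.01208948]
 [-0.34760833 -0.37121032 -0.86102924]
 [ 0.60571731  0.6120654  -0.50841173]] [-0.36384778  0.18873008  1.11874803] 0.99580859375
50.402797702017175 [[ 0.83242832 -0.55409311  0.00662683]
 [-0.30765629 -0.47208026 -0.82612822]
 [ 0.46088035  0.68565374 -0.56344321]] [-0.38925508  0.17159591  1.4843876 ] 0.996046875
```

View pics/a.png

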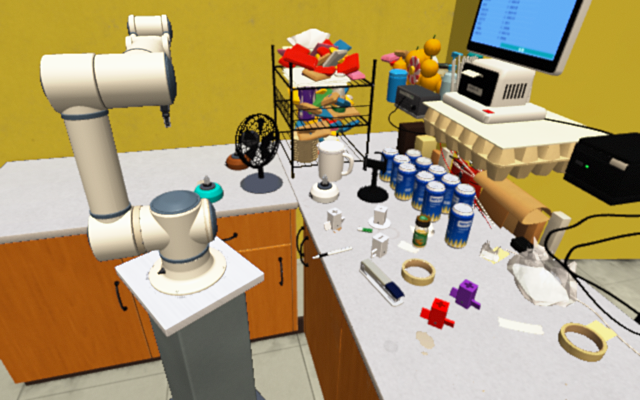

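View pics/b.png

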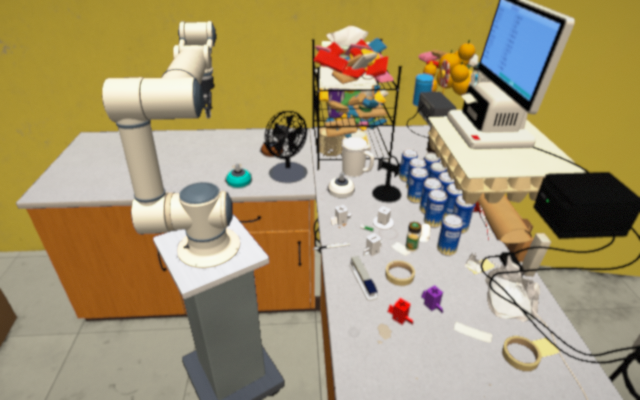

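The scene view shows grey heads at about (335,218), (380,214, on a round foot) and (380,245). The white base is at (323,190). The look-alikes are a turquoise base at (208,189), a brown one at (237,162), and red (437,313) and purple (465,293) paddles. I'll check the grey heads in a close crop.

```bash
python3 - <<'E'
from h import *
a=pickle.load(open('scene.pkl','rb'));b=pickle.load(open('side.pkl','rb'))
c=cv2.resize(a['img'][165:275,290:440],None,fx=5,fy=5,interpolation=cv2.INTER_CUBIC)
cv2.imwrite('pics/c.png',c[:,:,::-1])
P=pts(a)
Z=P[...,2]
for n,(u,v,r) in dict(A=(335,218,16),B=(380,212,14),C=(380,245,16),mixer=(323,190,18),jar=(422,230,18)).items():
    q=P[v-r:v+r,u-r:u+r].reshape(-1,3)
    q=q[(q[:,2]>.012)&(q[:,2]<.2)]
    print(n,len(q),np.median(q,0).round(3),q.min(0).round(3),q.max(0).round(3))
    t=q[q[:,2]>q[:,2].max()-.006]; print('  top',len(t),t.mean(0).round(4))
E
```

```text
A 262 [ 0.458 -0.143  0.039] [ 0.427 -0.157  0.012] [ 0.509 -0.115  0.062]
  top 60 [ 0.4681 -0.1356  0.0586]
B 244 [ 0.587 -0.233  0.039] [ 0.573 -0.255  0.012] [ 0.729 -0.105  0.062]
  top 64 [ 0.5958 -0.2307  0.0591]
C 314 [ 0.447 -0.338  0.043] [ 0.362 -0.363  0.012] [ 0.534 -0.231  0.062]
  top 88 [ 0.4608 -0.3328  0.059 ]
mixer 625 [0.581 0.024 0.037] [ 0.53  -0.028  0.012] [0.743 0.158 0.094]
  top 4 [0.5898 0.0323 0.0916]
jar 600 [ 0.572 -0.397  0.053] [ 0.559 -0.42   0.012] [ 0.751 -0.304  0.107]
  top 92 [ 0.5802 -0.3966  0.1044]
```

View pics/c.png

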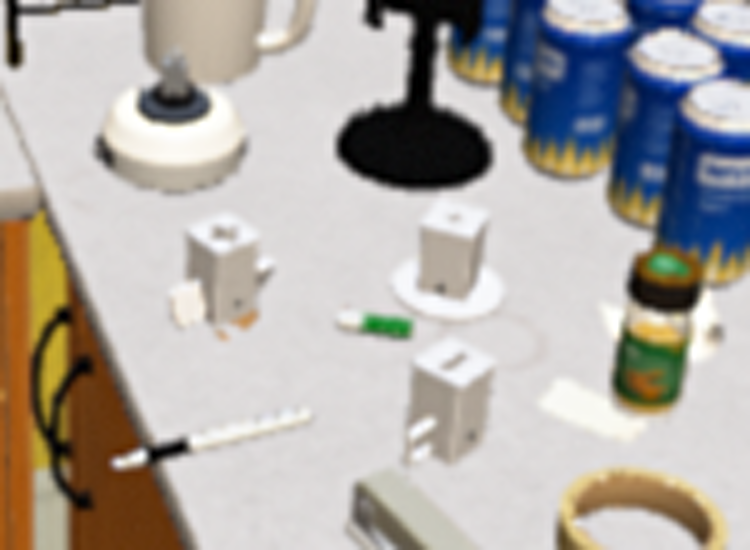

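The heads in crop c.png are:
- **A**, crop (225,235), scene (335,212): large cross bore and two pitched blades, so this is the paddle.
- **B**, crop (455,215): small bore on a round disc, so this is the disc head.
- **C**, crop (455,360): single slot, so this is the loop beater.

The white mixer is at crop (175,140). I'll check the path is clear, then move over A.

```bash
python3 - <<'E'
from h import *
a=pickle.load(open('scene.pkl','rb'));b=pickle.load(open('side.pkl','rb'))
A=np.array([.25,.545]);B=np.array([.48,-.136]);d=(B-A)/np.linalg.norm(B-A)
for f in(a,b):
    q=pts(f).reshape(-1,3); s=(q[:,:2]-A)@d; r=(q[:,:2]-A)@np.array([-d[1],d[0]])
    m=(q[:,2]>.13)&(s>0.1)&(s<.8)&(abs(r)<.2)
    for k in np.arange(.1,.8,.1):
        w=m&(s>=k)&(s<k+.1)
        if w.sum()>3: print(round(k,1),w.sum(),'r',r[w].min().round(3),r[w].max().round(3),'z',q[w,2].max().round(3))
s=observe(); R=cv2.Rodrigues(np.zeros(3))[0]
from scipy.spatial.transform import Rotation as Ro
w,x,y,z=s['eef_rot'];R=Ro.from_quat([x,y,z,w]).as_matrix();print(R.round(4))
print((R.T@(np.array([.455,-.136,.40])-s['eef_pos'])*1000).round(1))
f=fr('wrist'); c=-np.array(f['R']).T@f['t']; print('cam in tool',(R.T@(c-s['eef_pos'])).round(4),(np.array(f['R'])@R).round(3),f['vfov'])
E
```

```text
0.1 297 r -0.194 -0.017 z 0.575
0.2 355 r -0.2 0.198 z 0.574
0.3 848 r 0.031 0.2 z 0.287
0.1 395 r -0.2 -0.021 z 0.575
0.2 317 r -0.2 0.2 z 0.574
0.3 745 r 0.022 0.2 z 0.288
[[-9.086e-01  4.176e-01 -8.000e-04]
 [ 4.176e-01  9.086e-01 -1.600e-03]
 [ 1.000e-04 -1.800e-03 -1.000e+00]]
[-470.2 -533.6    4.5]
cam in tool [ 0.0698 -0.0006  0.031 ] [[ 0.001  1.    -0.002]
 [-0.961  0.001 -0.275]
 [-0.275  0.002  0.961]] 62.24688160621939
```

carry_out --steps "0 0 0 0 0 -40 1;0 0 0 0 0 -80 1;0 0 0 -20 -25 -105 1;0 0 0 -45 -60 -110 1;0 0 0 -70 -95 -110 1;0 0 0 -93 -130 -110 1;0 0 0 -116 -165 -110 1;0 0 0 -140 -198 -110 1;0 0 0 -163 -231 -110 1;0 0 0 -186 -264 -110 1"

```text
time: 0.98
eef_pos: [0.3089, 0.2258, 0.5144]
eef_rot: [0.0, 0.213, 0.977, 0.0]
force: [0.8, -0.7, 0.6]
grip_width: 1.0
grasp_force: 0.0
```

carry_out --steps "0 0 0 -30 -29 0 1;0 0 0 -60 -58 0 1;0 0 0 -90 -87 5 1;0 0 0 -117 -113 20 1;0 0 0 -145 -140 40 1;0 0 0 -172 -165 60 1;0 0 0 -200 -190 80 1;0 0 0 -227 -215 100 1;0 0 0 -254 -240 120 1;0 0 0 -281 -265 140 1"

```text
time: 1.82
eef_pos: [0.4527, -0.1293, 0.3754]
eef_rot: [0.0, 0.214, 0.977, 0.0]
force: [0.3, 0.1, 0.9]
grip_width: 1.001
grasp_force: 0.0
```

```bash
python3 - <<'E'
from h import *
print(observe()['eef_pos'],observe()['joints'].round(3))
f=fr('wrist');cv2.imwrite('pics/w1.png',f['img'][:,:,::-1])
P=pts(f);m=(P[...,2]>.052)&(P[...,2]<.064)
n,l,st,c=cv2.connectedComponentsWithStats(m.astype(np.uint8))
for i in range(1,n):
    if st[i,4]>150:
        q=P[l==i]; r=cv2.minAreaRect((q[:,:2]*1000).astype(np.float32)); print(st[i],c[i].round(0),q.mean(0).round(4),np.round(r[0],1),np.round(r[1],1),round(r[2],1))
m=(P[...,2]>.012)&(P[...,2]<.05)&(np.hypot(P[...,0]-.468,P[...,1]+.136)<.06); q=P[m]
print(cv2.minAreaRect((q[:,:2]*1000).astype(np.float32)))
E
```

```text
[ 0.45273899 -0.12933919  0.37536557] [-0.351 -0.262  1.616  0.     1.788 -1.49 ]
[ 293  176   48   48 1288] [316. 200.] [ 0.4687 -0.1335  0.0594] [ 469.5 -133.7] [36.1 36.4] 82.1
[ 497  211   64   58 2180] [525. 237.] [0.5855 0.0294 0.0554] [590.   31.6] [56.6 58.8] 35.1
[ 103  251   54   47 1440] [129. 275.] [ 0.4623 -0.3282  0.0586] [ 463.1 -330.2] [36.5 38. ] 1.2
[609 284  31  71 742] [622. 314.] [0.7065 0.0961 0.0578] [714.8  96.3] [18.8 77. ] 64.3
[262 322  47  30 781] [287. 338.] [ 0.5909 -0.2226  0.0586] [ 597.8 -226.7] [36.6 34.5] 20.1
((469.2508544921875, -130.2298583984375), (80.3144760131836, 34.10494613647461), 2.661959171295166)
```

View pics/w1.png

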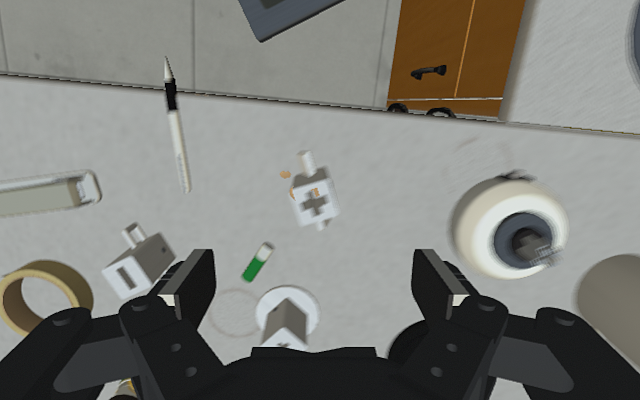

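The wrist view shows the paddle hub at (316,200) with its cross bore and blades running up and down. The mixer shaft is at (530,240), the disc at (287,338) and the loop beater at (140,270). Next I centre over the paddle, align, and look again from nearer.

carry_out --steps "0 0 -0.12 -8 1 30 1;0 0 -0.24 -17 3 60 1;0 0 -0.29 -17 3 80 1;0 0 -0.29 -17 3 80 1"

```text
time: 2.2
eef_pos: [0.4685, -0.1316, 0.2905]
eef_rot: [-0.005, 0.07, 0.998, 0.001]
force: [0.4, 0.1, -1.6]
grip_width: 0.998
grasp_force: 0.0
```

```bash
cat >> h.py <<'E'
from scipy.spatial.transform import Rotation as Ro
def tool():
    s=observe(); w,x,y,z=s['eef_rot']; return s['eef_pos'],Ro.from_quat([x,y,z,w]).as_matrix()
def plane(f,uv,z):
    h=f['img'].shape[0];F=h/2/np.tan(np.radians(f['vfov'])/2)
    uv=np.atleast_2d(uv).astype(float);d=np.c_[(uv[:,0]-f['cx'])/F,(uv[:,1]-f['cy'])/F,np.ones(len(uv))]@np.array(f['R'])
    c=-np.array(f['R']).T@f['t'];return c+d*((z-c[2])/d[:,2])[:,None]
E
python3 - <<'E'
from h import *
p,R=tool();print(p,R.round(3).tolist())
f=fr('wrist');cv2.imwrite('pics/w2.png',f['img'][:,:,::-1])
P=pts(f);m=(P[...,2]>.055)&(P[...,2]<.064)&(np.hypot(P[...,0]-.469,P[...,1]+.134)<.05)
c=max(cv2.findContours(m.astype(np.uint8),cv2.RETR_EXTERNAL,cv2.CHAIN_APPROX_NONE)[0],key=cv2.contourArea)[:,0]
w=plane(f,c,.06)[:,:2]
r=cv2.minAreaRect((w*1000).astype(np.float32));print(r, 'tool y yaw',np.degrees(np.arctan2(R[1,1],R[0,1])))
print(R.T@(np.r_[np.array(r[0])/1000,.06]-p)*1000)
q=P[(P[...,2]>.008)&(P[...,2]<.05)&(np.hypot(P[...,0]-.469,P[...,1]+.134)<.06)]
print(cv2.minAreaRect((q[:,:2]*1000).astype(np.float32)))
E
```

```text
[ 0.46851758 -0.13164012  0.29048936] [[-0.99, 0.139, -0.009], [0.139, 0.99, 0.003], [0.01, 0.002, -1.0]]
((468.5103759765625, -133.7496337890625), (35.86963653564453, 37.2740478515625), 82.24388122558594) tool y yaw 82.00589571898037
[ -2.55031808  -2.56336409 230.4706505 ]
((467.77691650390625, -137.31231689453125), (34.269962310791016, 81.44375610351562), 68.34495544433594)
```

View pics/w2.png

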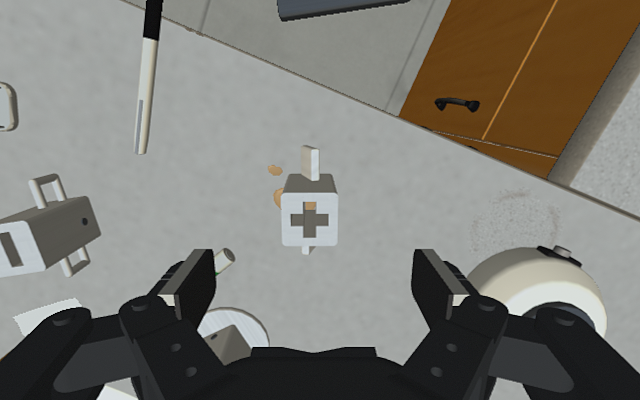

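Crop w2 confirms the paddle hub at (310,218), with its flats square to the fingers. The battery's end at (225,262) lies below fingertip height. I descend and grip.

carry_out --steps "0 0 0 0 -2 30 1;0 0 0 0 -2 60 1;0 0 0 0 -2 80 1;0 0 0 0 -2 91 1;0 0 0 0 -2 91 0;0 0 0 0 -2 91 0;0 0 0 0 -2 91 0;0 0 0 0 -2 91 0;0 0 0 0 -2 91 0" --grip_force 60

```text
time: 3.0
eef_pos: [0.4699, -0.134, 0.2081]
eef_rot: [0.002, 0.07, 0.998, -0.001]
force: [1.1, 1.1, 6.9]
grip_width: 0.412
grasp_force: 62.4
```

carry_out --steps "0 0 0 0 0 -30 0;0 0 0 0 0 -60 0;0 0 0 0 0 -95 0;0 0 0 -20 20 -125 0;0 0 0 -45 45 -140 0;0 0 0 -72 70 -140 0;0 0 0 -94 88 -140 0;0 0 0 -94 88 -140 0;0 0 0 -94 88 -140 0"

```text
time: 3.75
eef_pos: [0.5754, -0.0589, 0.3448]
eef_rot: [-0.001, 0.069, 0.998, 0.0]
force: [0.8, 0.5, -3.0]
grip_width: 0.413
grasp_force: 61.0
```

```bash
python3 - <<'E'
from h import *
s=observe();print(s['grip_width'],s['grasp_force'],s['force']);p,R=tool();print(p,R.round(3).tolist())
f=fr('wrist');cv2.imwrite('pics/w3.png',f['img'][:,:,::-1])
P=pts(f)
print('paddle bottom?',[ (P[...,2][v,300:340]).round(3).tolist()[::10] for v in (240,280,320)])
for a,b in((.054,.07),(.07,.082),(.082,.0875),(.089,.1)):
    m=(P[...,2]>a)&(P[...,2]<b)&(np.hypot(P[...,0]-.588,P[...,1]-.031)<.035)
    q=P[m]; print(a,len(q)); 
    if len(q)>5:
        v,u=np.nonzero(m);print(q.mean(0).round(4),u.mean(),v.mean(),cv2.minAreaRect((q[:,:2]*1000).astype(np.float32)))
E
```

```text
0.41319172721810987 60.98553165793419 [ 0.82165608  0.48144617 -2.96352423]
[ 0.57540976 -0.05887908  0.34480137] [[-0.99, 0.138, -0.002], [0.138, 0.99, 0.0], [0.002, -0.0, -1.0]]
paddle bottom? [[0.197, 0.196, 0.197, 0.197], [0.189, 0.175, 0.175, 0.189], [0.022, 0.022, 0.021, 0.018]]
0.054 1074
[0.5873 0.029  0.06  ] 424.8100558659218 191.80167597765364 ((591.8759155273438, 32.15655517578125), (55.228458404541016, 56.126060485839844), 12.276070594787598)
0.07 245
[0.5883 0.0297 0.0764] 432.9632653061224 198.9061224489796 ((590.1688232421875, 30.94715118408203), (16.358163833618164, 19.352697372436523), 51.352359771728516)
0.082 317
[0.5901 0.0309 0.0851] 438.8706624605678 204.36593059936908 ((590.8815307617188, 31.758277893066406), (17.53289794921875, 19.276775360107422), 50.671024322509766)
0.089 122
[0.5905 0.0317 0.0936] 444.39344262295083 208.5737704918033 ((590.95361328125, 32.170433044433594), (6.435953140258789, 7.862218856811523), 40.69478988647461)
```

View pics/w3.png

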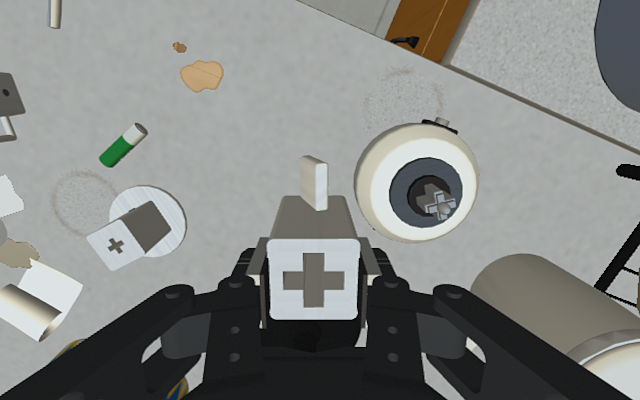

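The held head's cross bore is at (314,280). The splined shaft's cross is at (438,204) on the white base. Next I work out the wing angle and the offset.

```bash
python3 - <<'E'
from h import *
f=pickle.load(open('wrist.pkl','rb'));P=pts(f);p,R=tool()
m=(P[...,2]>.190)&(P[...,2]<.204); m[:225]=0;m[330:]=0;m[:,:262]=0;m[:,366:]=0
c=max(cv2.findContours(m.astype(np.uint8),cv2.RETR_EXTERNAL,cv2.CHAIN_APPROX_NONE)[0],key=cv2.contourArea)
zt=np.median(P[m][:,2]);w=plane(f,c[:,0],zt)
r=cv2.minAreaRect((w[:,:2]*1000).astype(np.float32));print('hub',zt,r,cv2.boundingRect(c))
# bore by darkness
g=cv2.cvtColor(f['img'],cv2.COLOR_RGB2GRAY);k=np.zeros_like(g);k[246:316,274:354]=(g[246:316,274:354]<150)
w=plane(f,np.argwhere(k)[:,::-1],zt)[:,:2]*1000
def ph(w,c,r0):
    d=w-c;t=np.arctan2(d[:,1],d[:,0]);rr=np.hypot(*d.T);s=rr>r0;z=np.exp(4j*t[s]).mean();return np.degrees(np.angle(z))/4,abs(z),s.sum()
b=cv2.minAreaRect(w.astype(np.float32));print('bore c',w.mean(0),b,ph(w,w.mean(0),7))
print('bore c tool',R.T@(np.r_[w.mean(0)/1000,zt]-p)*1000)
for a,bb in((.080,.09),(.083,.089),(.074,.09)):
    m=(P[...,2]>a)&(P[...,2]<bb)&(np.hypot(P[...,0]-.5907,P[...,1]-.032)<.014);q=P[m][:,:2]*1000
    for cc in([590.7,32],[591.2,32.2],[590.2,31.6]): print(a,ph(q,np.array(cc),5))
    print(cv2.minAreaRect(q.astype(np.float32)))
cr=cv2.resize(f['img'][165:245,395:475],None,fx=7,fy=7,interpolation=cv2.INTER_CUBIC);cv2.imwrite('pics/w4.png',cr[:,:,::-1])
E
```

```text
hub 0.19652608815005765 ((572.4861450195312, -58.61556625366211), (40.42929458618164, 38.955204010009766), 82.0376205444336) (262, 231, 104, 89)
bore c [573.78596122 -58.98105518] ((574.0076904296875, -59.02454376220703), (22.469951629638672, 22.624130249023438), 36.633602142333984) (np.float64(-7.791586198260812), np.float64(0.504401587165298), np.int64(1042))
bore c tool [  0.82443972   0.46974595 148.55167848]
0.08 (np.float64(6.963015661195749), np.float64(0.6417859833591462), np.int64(331))
0.08 (np.float64(7.11029699814313), np.float64(0.6118762024801148), np.int64(338))
0.08 (np.float64(6.809279130935924), np.float64(0.6469548790629357), np.int64(317))
((590.8873291015625, 31.728694915771484), (17.53531837463379, 19.280580520629883), 50.86438751220703)
0.083 (np.float64(7.3058981444855355), np.float64(0.6624650786943177), np.int64(239))
0.083 (np.float64(7.477834583184654), np.float64(0.6553112542843298), np.int64(245))
0.083 (np.float64(7.154836660430613), np.float64(0.6351148128772828), np.int64(232))
((590.6253051757812, 31.965660095214844), (17.813093185424805, 17.906850814819336), 53.79448318481445)
0.074 (np.float64(7.182669234870812), np.float64(0.626228702850891), np.int64(441))
0.074 (np.float64(7.283740567195505), np.float64(0.5814304002131633), np.int64(450))
0.074 (np.float64(7.0194877176759825), np.float64(0.6568434407235024), np.int64(421))
((590.8173828125, 31.68073081970215), (17.65576934814453, 19.439729690551758), 51.2921257019043)
```

View pics/w4.png

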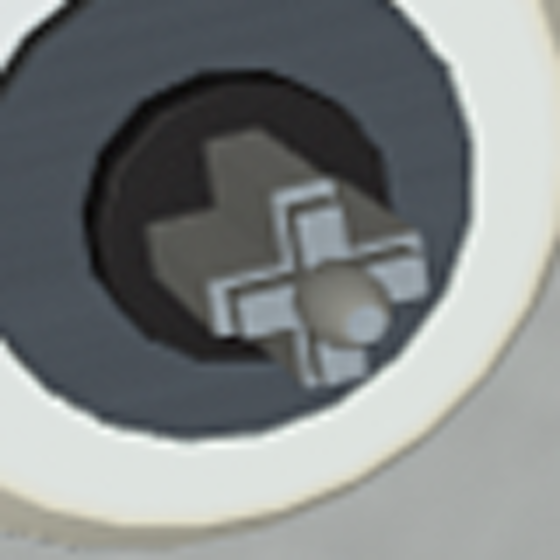

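carry_out --steps "0 0 -0.1 -1 35 0 0;0 0 -0.2 -3 70 5 0;0 0 -0.263 -4 92 15 0;0 0 -0.263 -4 92 20 0;0 0 -0.263 -4 92 20 0;0 0 -0.263 -4 92 20 0"

```text
time: 4.3
eef_pos: [0.5909, 0.0298, 0.3254]
eef_rot: [-0.0, -0.06, 0.998, -0.0]
force: [-0.6, -0.5, -2.8]
grip_width: 0.406
grasp_force: 61.2
```

```bash
python3 - <<'E'
from h import *
s=observe();p,R=tool();print(p,R.round(4).tolist(),s['force'],s['joints'].round(2),np.degrees(np.arctan2(R[1,1],R[0,1]))-90)
f=fr('wrist');b=fr('side');a=fr('scene')
c=[cv2.resize(f['img'][80:340,200:500],(600,520)),]
cr=[cv2.resize(x['img'][v-33:v+33,u-25:u+25],(400,528),interpolation=cv2.INTER_CUBIC) for x,u,v in((a,323,180),(b,341,176))]
cv2.imwrite('pics/w5.png',np.hstack(cr)[:,:,::-1])
E
```

```text
[0.59085017 0.02977726 0.32542046] [[-0.9928, -0.1202, -0.0008], [-0.1202, 0.9928, -0.0008], [0.0009, -0.0007, -1.0]] [-0.56086691 -0.47836116 -2.76629708] [-0.01  0.07  1.4  -0.    1.68 -1.7 ] 6.90233705003601
```

View pics/w5.png

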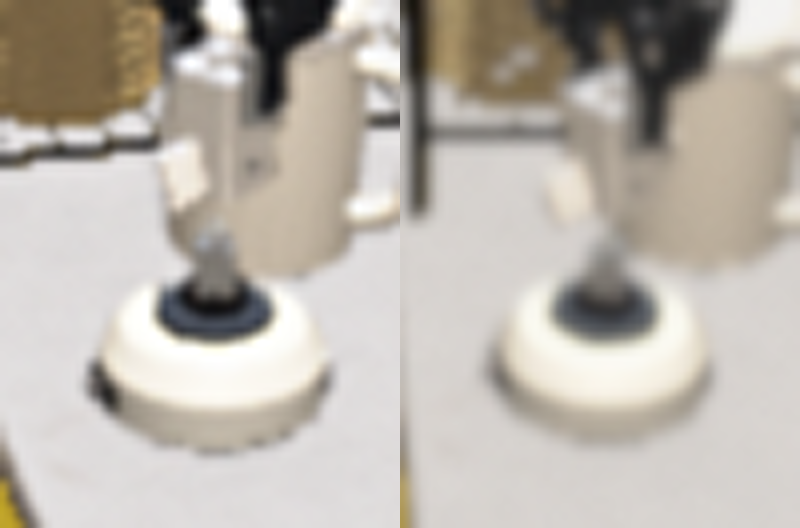

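carry_out --steps "0 0 0 -1.2 1.8 0 0;0 0 0 -1.2 1.8 8 0;0 0 0 -1.2 1.8 16 0;0 0 0 -1.2 1.8 24 0;0 0 0 -1.2 1.8 27 0;0 0 0 -1.2 1.8 27 0"

```text
time: 4.95
eef_pos: [0.5921, 0.0326, 0.2962]
eef_rot: [-0.002, -0.061, 0.998, 0.0]
force: [-0.6, -0.1, -2.7]
grip_width: 0.409
grasp_force: 61.2
```

carry_out --steps "0 0 0 0 -0.8 0 0;0 0 0 0 -0.8 2 0;0 0 0 0 -0.8 4 0;0 0 0 0 -0.8 6 0;0 0 0 0 -0.8 8 0;0 0 0 0 -0.8 8 0"

```text
time: 5.45
eef_pos: [0.5924, 0.0319, 0.2899]
eef_rot: [-0.0, -0.061, 0.998, 0.0]
force: [-0.4, 0.4, -2.4]
grip_width: 0.408
grasp_force: 61.2
```

carry_out --steps "0 0 0 0 0 2 0;0 0 0 0 0 4 0;0 0 0 0 0 6 0;0 0 0 0 0 8 0;0 0 0 0 0 10 0;0 0 0 0 0 10 0"

```text
time: 5.95
eef_pos: [0.5924, 0.0318, 0.2798]
eef_rot: [-0.0, -0.061, 0.998, 0.0]
force: [0.1, 0.3, -2.0]
grip_width: 0.412
grasp_force: 61.2
```

carry_out --steps "0 0 0 0 0 3 0;0 0 0 0 0 6 0;0 0 0 0 0 9 0;0 0 0 0 0 12 0;0 0 0 0 0 14 0;0 0 0 0 0 15 0;0 0 0 0 0 15 0"

```text
time: 6.53
eef_pos: [0.5924, 0.0318, 0.2662]
eef_rot: [0.0, -0.061, 0.998, -0.0]
force: [-3.2, 0.6, 3.3]
grip_width: 0.411
grasp_force: 61.8
```

Collar spring is felt (about 6 N). I press on to the disc.

carry_out --steps "0 0 0 0 0 2 0;0 0 0 0 0 4 0;0 0 0 0 0 5 0;0 0 0 0 0 6 0;0 0 0 0 0 7 0;0 0 0 0 0 7 0;0 0 0 0 0 7 0"

```text
time: 7.12
eef_pos: [0.5924, 0.0319, 0.2611]
eef_rot: [0.001, -0.061, 0.998, -0.0]
force: [-7.0, 0.8, 12.8]
grip_width: 0.41
grasp_force: 63.2
```

carry_out --steps "0 0 0 0.5 0 1 0;0 0 0 0.8 0 2 0;0 0 0 0.8 0 3 0;0 0 0 0.8 0 3 0;0 0 0 0.8 0 3 0"

```text
time: 7.53
eef_pos: [0.5918, 0.0319, 0.261]
eef_rot: [0.002, -0.061, 0.998, -0.0]
force: [-10.3, -0.1, 23.2]
grip_width: 0.411
grasp_force: 64.5
```

```bash
python3 - <<'E'
from h import *
s=observe();p,R=tool();print(p,R.round(4).tolist(),s['force'],s['wrist_torque'],s['grasp_force'])
f=fr('wrist');P=pts(f);Q=(P-p)@R
m=(abs(Q[...,0])<.019)&(abs(Q[...,1])<.019)&(Q[...,2]>.13)&(Q[...,2]<.16)
v,u=np.nonzero(m);print(m.sum(),u.min(),u.max(),v.min(),v.max(),'hub top z',np.percentile(P[m][:,2],[10,50,90]))
cv2.imwrite('pics/w6.png',f['img'][:,:,::-1])
E
```

```text
[0.59177311 0.03186366 0.26097252] [[-0.9925, -0.1221, 0.0049], [-0.1221, 0.9925, 0.0], [-0.0049, -0.0006, -1.0]] [-10.29475757  -0.07952828  23.18548685] [-0.05250693  1.92421866 -0.02072099] 64.47956040501595
7634 259 369 228 328 hub top z [0.10874404 0.11287869 0.12142884]
```

View pics/w6.png

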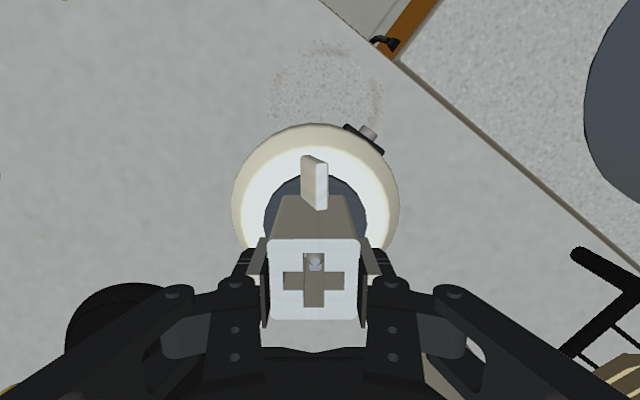

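The wrist view shows the pin inside the bore at (313,262). The hub top is at z = 0.113 m and the downward push meets a hard stop, so the head is home. I let it settle and hand in.

carry_out --steps "0 0 0 0 0 0 0;0 0 0 0 0 0 0;0 0 0 0 0 0 0;0 0 0 0 0 0 0"

```text
time: 7.92
eef_pos: [0.5918, 0.0318, 0.261]
eef_rot: [0.002, -0.061, 0.998, -0.0]
force: [-11.0, 0.2, 23.0]
grip_width: 0.415
grasp_force: 64.5
```

```bash
python3 -c "
from rig import *
s=observe();print(s['eef_pos'],s['force'],s['joint_velocities'].round(4));print(close_job())"
```

```text
[0.59177115 0.03184972 0.26096396] [-11.04006686   0.23818654  23.0289509 ] [ 0.0023 -0.0005 -0.0003  0.0004  0.0017 -0.0002]
the job is handed in; nothing more can be done
None
```

I handed the job in at about 8 s with the paddle on the shaft, pressed against a hard stop at home height and still gripped; the hand-in returned no verdict, and I never went near the other two heads, the battery or the jar.

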